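Back off the ratchet clamp

ROBOT

A 6-joint arm with a two-finger parallel gripper is mounted at the origin on the work surface. World frame = base frame: x ahead of the robot, y to its left, z up, the work surface at z = 0. Lengths are in mm, angles in rad, forces in N, time in s.
With the tool pointing down it reaches from about 350 to 800 mm from the base axis. Payload 7.3 kg.
Tool frame: the origin (TCP) lies midway between the tips of the shut fingers; the grasp point (between the pads) lies 19 mm behind it (env.grasp_offset is the distance from the TCP to the grasp point, in mm); z points along the fingers, y is the direction in which the jaws open and shut (so a half turn about z gives the same grasp; the last joint's range is limited). The gripper opens to 85 mm and grips with 20 to 120 N. Pads are 22 mm wide; open, the fingers measure 114 mm over their backs; the gripper's body (76 mm by 85 mm) begins 54 mm behind the grasp point. The pads swing forward as they close: fully open they stand 13 mm farther back than shut.
Start: joints at [0.995, 0.342, 1.524, -0, 1.275, -0.146], TCP at [218.75, 477.277, 231.322] pointing down, gripper open.
Joint ranges: [-2.53, 2.53], [-0.77, 2.02], [0.04, 2.7], [-1, 4.14], [0.28, 2.66], [-3.11, 3.11]. Speed limits (rad/s): [2.57, 2.57, 3.14, 3.14, 3.14, 3.14].

INTERFACE

Orientations are given as a 3x3 rotation matrix whose columns are the frame's x, y, z axes.
In Python, from bench import env, get_image, camera_params gives the robot as it stands. The module is installed in compiled form; this text tells all that it offers.
- The arm moves only by the tool apply_moves, never from a script. Its arguments are lists of equal length, an entry for each row: "xyz": the shift along the tool's x, y, z in mm, a list of three; "delta_rot": the turn, a rotation vector about the tool's x, y, z in degrees, a list of three. A call has 1 to 12 rows; each row is the pose to reach, as a shift and turn from the pose measured when the call began, along the tool's axes at that moment; what a row does not reach only later rows make up. A row lasts 1/10 s, in which the tool goes at most 50 mm and 8.59 degrees, less where a joint would pass 70% of its speed; a pose out of reach is approached as far as the arm can. A call with a gripper value outside its range is refused whole. "gripper" is the closure in counts, from 0 (fully open) to 255 (shut), set as the call begins (left out, the last holds). The fingers move at their own pace and stop on an object; the grip force is fixed at half the most. Time passes only in rows, so rows that repeat a pose let the fingers close. It gives the time, the measured TCP pose, the force and the opening at its end, in the units of the state.
- env.observe(): the state, without advancing time (a new reading comes with each control period).
- get_image(name): name is "scene" or "side" or "wrist"; returns the picture (400x640x3 uint8, blue, green, red); there is no depth.
- camera_params(name): a dict with "vfov" (degrees; the focal length in pixels is half the picture's height over the tangent of half this angle, whatever the lens; pixels are square), "cx", "cy" (the principal point, pixels), "dist_coeffs" ([k1, k2, p1, p2, k3] as OpenCV has them; the pictures are not rectified), "extrinsics" (4x4, takes a point from camera to world coordinates); the wrist camera has in their place "tool_from_camera" (4x4, takes a point from camera to tool coordinates, whose origin is the TCP and whose axes are the flange's). Camera axes: x right, y up, looking along -z (the intrinsics and any distortion apply to the point x, -y, -z); pixel columns grow to the right and rows downward; lengths in mm; the calibration is good to about 2 mm. A picture is of the moment at which its call begins: read the wrist's pose just before it. camera_params takes no time and is no camera call.
- env.hand_in(): hands the job in, once; it reports no verdict.
The state is a dict: "clock": time; "q": joint angles; "dq": joint speeds; "tau": joint torques, N m; "tool_pos": TCP position; "tool_rot": TCP orientation; "contact_force": force on the tool from outside, world axes, zero at the start; "torque": the same for the moment, N m; "gripper_width": finger opening in mm.
Only numpy, scipy, OpenCV 4.12 (cv2) and the standard library are available. Lean on these libraries where they do the work, as an engineer would, in place of code of your own. Each camera call takes 0.05 s, during which the arm holds its last target.

TASK

The battery-cell clamp with the toothed ratchet wheel is to be opened for the next cell. Lift its pawl clear of the teeth and fold it right back until it stays there by itself, then turn the wheel backward (counterclockwise seen from above) by its crank pin until the jaw is fully open at its stop. Leave the pawl folded back.

Things in the scene. Friction and masses are not known exactly. Their poses are not given: they have to be found in the camera images.
- clamp: Fixed ratchet clamp: aluminium base 110 x 360 x 12 mm, flat steel wheel 136 mm across with 18 saw teeth upright on its rim (tops 70 mm up), dark steel pawl on the -y side, jaws 64 mm high on the +y side. Origin on the bench under the wheel's vertical axis, z up. The pawl's hinge runs along x through (0, -115, 78) mm. The pawl in the teeth stops the wheel turning backward.
- pawl_bar (a point): Middle of the free part of the pawl's lifting bar: round steel, 10 mm thick, along the clamp's x axis, sticking out 36 mm towards clamp -x from the pawl's 14 mm wide upright tab (this point is 19 mm from the tab). Pawl down: at about (-26, -73, 116) mm in the clamp's frame, 45 mm above the teeth. It circles the hinge at 57 mm radius; a push of 2 N moves it.
- pawl (a joint): Angle of the pawl, rad: 0 with its nose fully down between two teeth (up to 0.2 when on a tooth), growing as the bar swings up and away from the wheel (towards clamp -y); stop at 2.1. It swings freely: let go below about 0.9 it falls back into the teeth, beyond about 1.5 it falls over to its stop and stays.
- crank_pin (a point): Middle of the grip of the crank pin: an upright black round pin, 14 mm thick, that stands on the wheel 45 mm from the axis; this point is 100 mm above the bench and 18 mm below the pin's top. The wheel's hub beside it is 75 mm high.
- wheel (a joint): Angle of the wheel, rad, growing as it turns backward, counterclockwise from above; 0 to 0.5 at the start. Jaw opens 12 mm per rad; stop, jaw fully open, at 2.0. The direction axis-to-pin is at (joint - 0.524) rad from the clamp's x axis. It stays where left; about 3 N at the pin turns it once the pawl is clear.

How it is judged:
By the outcome, as a careful person would: the job done as asked, in the order asked, and still so for the second after the job is handed in, with the robot touching nothing.
It also fails if it takes over 48 s, if anything falls off the work surface, if the arm or the gripper's body presses on something with over 40 N, if the wrist force passes 120 N, or if a joint passes its speed limit or range.

## Working session

There is one attempt and no reset: what is moved stays moved. The work goes in short steps, Python scripts to look and compute and a tool call to move; the robot and the scene stay as the last step left them, time stands still between calls to the robot, and variables do not carry over. Pictures are saved under pics/ and viewed, and the job is handed in when it is done.

Besides the shell and the picture viewer there is one more tool, called after ">>>" in YAML: its name, and indented under it one key for each argument. apply_moves: Moves the arm, as the interface text tells. Its arguments: {"type":"object","properties":{"xyz":{"type":"array"},"delta_rot":{"type":"array"},"gripper":{"type":"number"}},"required":["xyz","delta_rot"]}

```bash
mkdir -p pics; cat > h.py <<'E'
import numpy as np, cv2
from bench import env,get_image,camera_params
def save(n,f):
    im=get_image(n); cv2.imwrite('pics/'+f,im); return im
E
python3 - <<'E'
from h import *
s=env.observe(); print(s)
for n in ['scene','side','wrist']:
    save(n,n+'0.png'); p=camera_params(n); print(n,{k:np.round(np.array(v),3).tolist() for k,v in p.items()})
print(env.grasp_offset)
E
```

```text
{'clock': 0.0, 'q': array([ 9.94995075e-01,  3.42709261e-01,  1.52501091e+00, -1.71338946e-05,
        1.27538505e+00, -1.45984891e-01]), 'dq': array([ 0.00136471, -0.00085118, -0.00089937, -0.00011995,  0.00097904,
        0.00068284]), 'tau': array([-3.25186105e-03, -4.33680403e+01, -2.46003878e+01, -4.27887344e-04,
        7.99427682e-03,  3.47699836e-05]), 'tool_pos': array([218.52977025, 476.92328936, 230.63507144]), 'tool_rot': array([[-9.09044289e-01,  4.16698721e-01, -8.09853264e-04],
       [ 4.16699458e-01,  9.09043414e-01, -1.27759824e-03],
       [ 2.03818224e-04, -1.49885880e-03, -9.99998856e-01]]), 'contact_force': array([-0.32633784,  0.36678176, -0.27753101]), 'torque': array([-0.00387775,  0.04524947, -0.0593072 ]), 'gripper_width': 85.53014405105883}
scene {'vfov': 50.868, 'cx': 321.546, 'cy': 197.142, 'dist_coeffs': [-0.059, 0.0, 0.0, 0.0, 0.0], 'extrinsics': [[0.459, -0.642, 0.614, 971.766], [0.888, 0.325, -0.325, -232.782], [0.009, 0.695, 0.719, 567.63], [0.0, 0.0, 0.0, 1.0]]}
side {'vfov': 57.178, 'cx': 314.137, 'cy': 200.236, 'dist_coeffs': [-0.074, 0.0, 0.0, 0.0, 0.0], 'extrinsics': [[-0.96, 0.199, -0.196, 443.966], [-0.278, -0.64, 0.716, 476.163], [0.017, 0.742, 0.67, 537.667], [0.0, 0.0, 0.0, 1.0]]}
wrist {'vfov': 62.832, 'cx': 315.49, 'cy': 197.66, 'dist_coeffs': [-0.01, 0.0, 0.0, 0.0, 0.0], 'tool_from_camera': [[0.0, 0.955, 0.296, 75.357], [1.0, -0.0, 0.0, 0.826], [0.0, 0.296, -0.955, -142.527], [0.0, 0.0, 0.0, 1.0]]}
18.700000000000003
```

View pics/scene0.png

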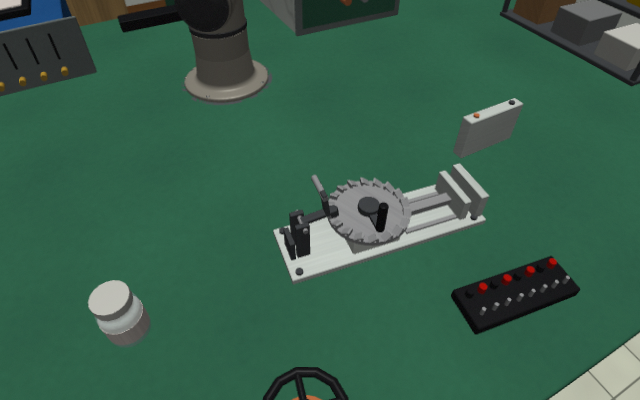

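View pics/side0.png

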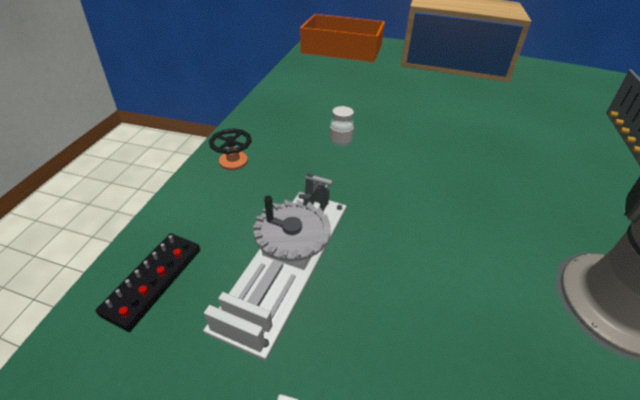

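View pics/wrist0.png

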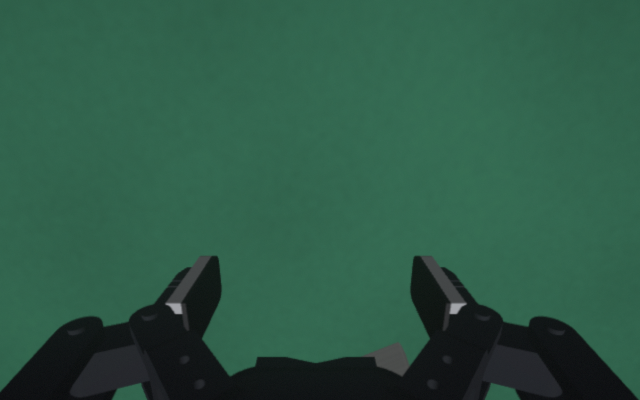

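```bash
python3 - <<'E'
import cv2
a=cv2.imread('pics/scene0.png')[140:290,260:500];cv2.imwrite('pics/sz.png',cv2.resize(a,None,fx=3.3,fy=3.3,interpolation=cv2.INTER_CUBIC))
a=cv2.imread('pics/side0.png')[165:355,195:355];cv2.imwrite('pics/dz.png',cv2.resize(a,None,fx=3.1,fy=3.1,interpolation=cv2.INTER_CUBIC))
E
```

```text
(no output)
```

View pics/sz.png

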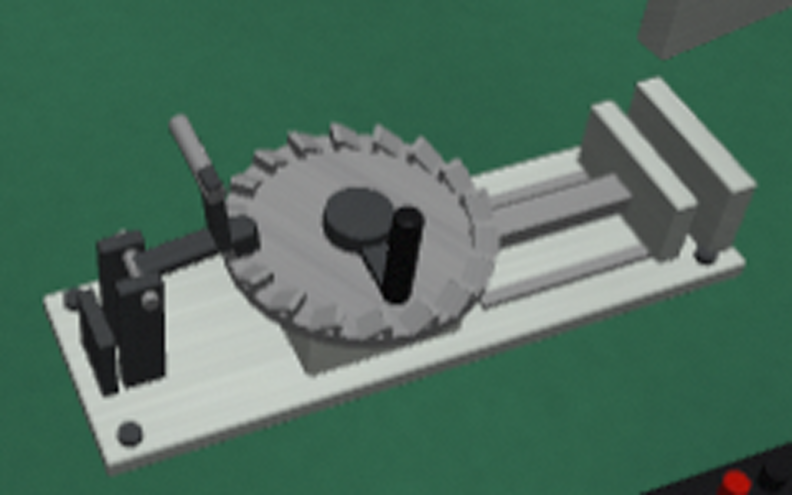

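View pics/dz.png

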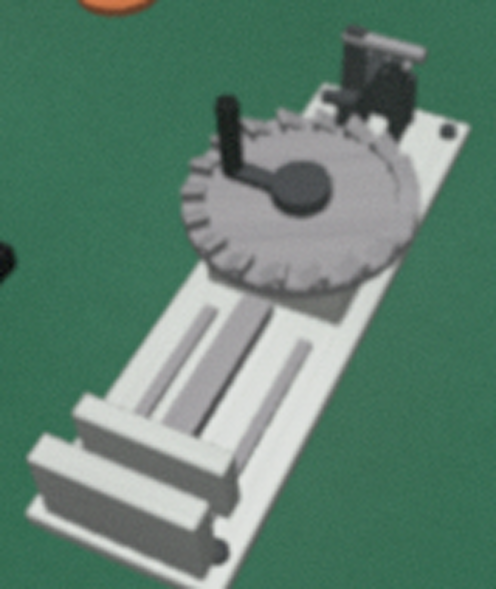

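```bash
cat >> h.py <<'E'
def ray(n,uv,T=None):
    p=camera_params(n); f=200/np.tan(np.radians(p['vfov'])/2)
    K=np.array([[f,0,p['cx']],[0,f,p['cy']],[0,0,1]])
    q=cv2.undistortPoints(np.array([[uv]],float),K,np.array(p['dist_coeffs'],float))[0,0]
    E=np.array(p['extrinsics']) if T is None else T
    d=E[:3,:3]@np.array([q[0],-q[1],-1]); return E[:3,3],d/np.linalg.norm(d)
def wristT(s):
    T=np.eye(4);T[:3,:3]=s['tool_rot'];T[:3,3]=s['tool_pos'];return T@np.array(camera_params('wrist')['tool_from_camera'])
def tri(r):
    A=sum(np.eye(3)-np.outer(d,d) for o,d in r);b=sum((np.eye(3)-np.outer(d,d))@o for o,d in r)
    x=np.linalg.solve(A,b); return x,[round(float(np.linalg.norm((np.eye(3)-np.outer(d,d))@(x-o))),1) for o,d in r]
def onz(r,z):
    o,d=r; return o+d*(z-o[2])/d[2]
E
python3 - <<'E'
from h import *
S=lambda u,v:ray('scene',(260+u/3.3-.35,140+v/3.3-.35)); D=lambda u,v:ray('side',(195+u/3.1-.35,165+v/3.1-.35))
P={'hub':((360,210),(302,183),75),'pin':((407,216),(228,100),118),'bartip':((178,122),(421,53),116),'bartab':((208,172),(365,42),116),
'c-x-y':((45,298),(470,127),12),'c+x-y':((108,465),(325,85),12),'c+x+y':((745,262),(30,513),12)}
for k,(a,b,z) in P.items():
    a=S(*a);b=D(*b); x,r=tri([a,b]); print(k,x.round(1),r,onz(a,z).round(1),onz(b,z).round(1))
E
```

```text
hub [598.3  51.6  75. ] [0.9, 0.9] [597.4  51.2  75. ] [599.   52.4  75. ]
pin [643.7  43.1 118.5] [0.7, 0.7] [642.7  43.1 118. ] [644.4  43.1 118. ]
bartip [549.8 -22.8 124.1] [1.3, 1.3] [540.6 -19.4 116. ] [552.7 -31.2 116. ]
bartab [583.9 -24.7 122.6] [1.3, 1.3] [576.7 -22.1 116. ] [587.  -31.3 116. ]
c-x-y [528.2 -90.7  10.7] [0.1, 0.1] [529.1 -91.1  12. ] [528.  -89.2  12. ]
c+x-y [ 635.6 -103.6   10.6] [0.7, 0.7] [ 635.8 -104.3   12. ] [ 635.5 -101.5   12. ]
c+x+y [676.3 252.6  12. ] [0.0, 0.0] [676.3 252.6  12. ] [676.2 252.6  12. ]
```

```bash
cat >> h.py <<'E'
from scipy.spatial.transform import Rotation as Ro
YAW=np.radians(-6.6); O=np.array([598.4,51.6,0]); C=Ro.from_euler('z',YAW).as_matrix()
def W(p): return O+C@np.array(p,float)
def Rt(a): # tool down with y axis at world angle a (deg)
    a=np.radians(a); y=np.array([np.cos(a),np.sin(a),0]);z=np.array([0,0,-1.]);return np.column_stack([np.cross(y,z),y,z])
def rel(p,a,s=None):
    s=s or env.observe(); R=s['tool_rot']
    return (R.T@(np.array(p)-s['tool_pos'])).round(1).tolist(), np.degrees(Ro.from_matrix(R.T@Rt(a)).as_rotvec()).round(1).tolist()
E
python3 - <<'E'
from h import *
print(rel(W([-26,-48,230]),83.4)); print(rel(W([-26,-48,110]),83.4),W([-26,-48,0]))
o,d=ray('scene',(260+122/3.3,140+240/3.3))
n=C[:,1]; t=(W([0,-115,0])-o)@n/(d@n); print('post -x top', C.T@(o+t*d-O))
o,d=ray('scene',(260+140/3.3,140+282/3.3))
t=(W([0,-115,0])-o)@n/(d@n); print('post +x top', C.T@(o+t*d-O))
E
```

```text
([-512.7, -282.2, 1.0], [-0.1, -0.0, -18.0])
([-512.7, -282.0, 121.0], [-0.1, -0.0, -18.0]) [567.05532487   6.90647316   0.        ]
post -x top [ -22.33511081 -115.           74.11602457]
post +x top [   3.98075158 -115.           72.34542251]
```

>>> apply_moves:
  xyz:
    - [-43, -23, 0]
    - [-86, -47, 0]
    - [-129, -71, 0]
    - [-172, -95, 0]
    - [-215, -118, 0]
    - [-258, -142, 0]
    - [-301, -166, 0]
    - [-344, -190, 0]
    - [-387, -213, 0]
    - [-430, -237, 0]
    - [-473, -261, 0]
    - [-513, -282, 1]
  delta_rot:
    - [0, 0, -2]
    - [0, 0, -4]
    - [0, 0, -6]
    - [0, 0, -8]
    - [0, 0, -10]
    - [0, 0, -12]
    - [0, 0, -14]
    - [0, 0, -16]
    - [0, 0, -18]
    - [0, 0, -18]
    - [0, 0, -18]
    - [0, 0, -18]
  gripper: 255

```text
clock: 1.35
tool_pos: [568.3, 4.7, 229.9]
tool_rot: [[-0.993, 0.116, -0.001], [0.116, 0.993, -0.001], [0.001, -0.001, -1.0]]
contact_force: [0.5, 1.4, -0.1]
gripper_width: -0.2
```

```bash
python3 - <<'E'
from h import *
s=env.observe();save('wrist','w1.png');print(s['tool_pos'],s['gripper_width'],s['q'])
print(rel(W([-26,-46,100]),83.4))
E
```

```text
[568.3465915    4.6919245  229.85703258] -0.18874896087524948 [-1.25980521e-01  4.23367211e-01  1.40327989e+00 -1.10075621e-03
  1.31554005e+00 -1.58006948e+00]
([5.9, 9.5, 129.0], [-0.2, 0.1, -0.3])
```

View pics/w1.png

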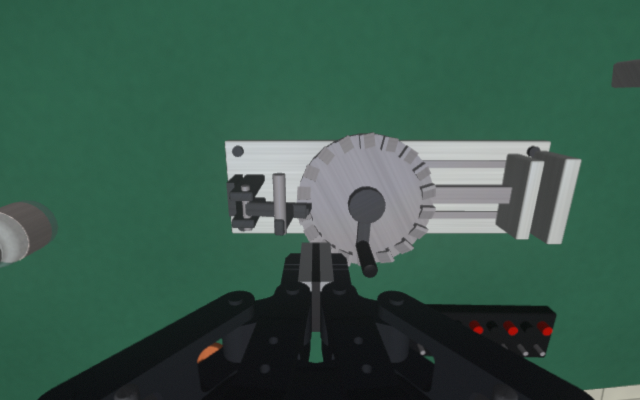

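```bash
python3 - <<'E'
from h import *
s=env.observe();print(s['tool_pos'],s['dq'].round(3))
s=dict(s); s['tool_pos']=np.array([568.35,4.69,229.86])
T=wristT(s)
for uv,z in [((280,175),123),((280,235),123),((366,205),75),((370,271),118)]:
    p=onz(ray('wrist',uv,T),z); print(uv,p.round(1),(C.T@(p-O)).round(1))
print(rel(W([-26,-46,100]),83.4))
E
```

```text
[571.78929726  -0.69492342 229.09245407] [ 0.06  -0.047  0.11   0.008 -0.011  0.113]
(280, 175) [549.  -20.7 123. ] [-40.7 -77.5 123. ]
(280, 235) [599.4 -28.4 123. ] [ 10.2 -79.3 123. ]
(366, 205) [598.6  49.8  75. ] [ 0.4 -1.8 75. ]
(370, 271) [644.6  43.8 118. ] [ 46.8  -2.5 118. ]
([5.9, 9.5, 129.0], [-0.2, 0.1, -0.3])
```

>>> apply_moves:
  xyz:
    - [6, 9, 0]
    - [6, 9, 0]
    - [6, 9, 20]
    - [6, 9, 50]
    - [6, 9, 80]
    - [6, 9, 105]
    - [6, 9, 122]
    - [6, 9, 129]
    - [6, 9, 129]
    - [6, 9, 129]
  delta_rot:
    - [0, 0, 0]
    - [0, 0, 0]
    - [0, 0, 0]
    - [0, 0, 0]
    - [0, 0, 0]
    - [0, 0, 0]
    - [0, 0, 0]
    - [0, 0, 0]
    - [0, 0, 0]
    - [0, 0, 0]

```text
clock: 2.4
tool_pos: [567.5, 8.9, 101.1]
tool_rot: [[-0.993, 0.119, 0.003], [0.119, 0.993, -0.004], [-0.004, -0.004, -1.0]]
contact_force: [-0.6, 0.1, -0.2]
gripper_width: 0.3
```

```bash
python3 - <<'E'
from h import *
s=env.observe();save('scene','s2.png');print(s['tool_pos'],s['contact_force'],(C.T@(s['tool_pos']-O)).round(1))
a=cv2.imread('pics/s2.png')[140:290,260:500];cv2.imwrite('pics/s2z.png',cv2.resize(a,None,fx=3.3,fy=3.3,interpolation=cv2.INTER_CUBIC))
for y,z in [(-60,105),(-80,112),(-100,116),(-120,118),(-135,116),(-142,113)]:
    print(rel(W([-26,y,z]),83.4))
E
```

```text
[567.51837582   8.92827089 101.11398603] [-0.61792289  0.08184835 -0.24318399] [-25.8 -45.9 101.1]
([0.4, -13.9, -3.6], [-0.2, 0.2, -0.2])
([0.3, -33.9, -10.5], [-0.2, 0.2, -0.2])
([0.2, -54.0, -14.4], [-0.2, 0.2, -0.2])
([0.1, -74.0, -16.4], [-0.2, 0.2, -0.2])
([0.0, -89.0, -14.3], [-0.2, 0.2, -0.2])
([0.0, -95.9, -11.3], [-0.2, 0.2, -0.2])
```

View pics/s2z.png

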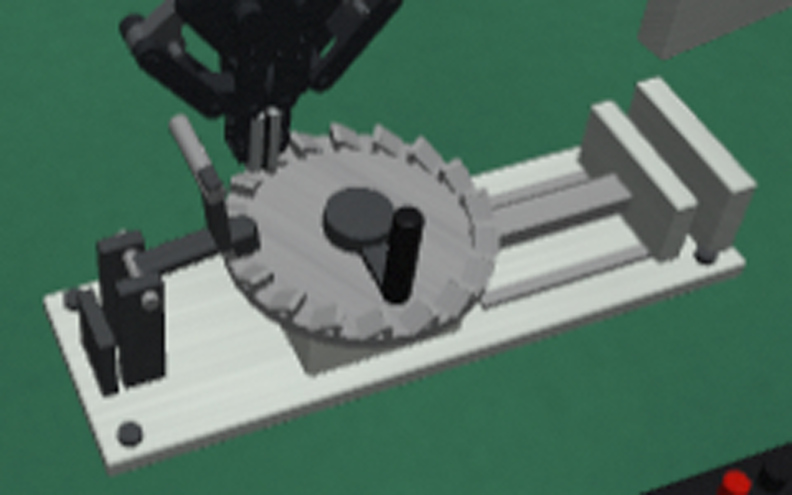

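>>> apply_moves:
  xyz:
    - [0, -5, -1]
    - [0, -13, -4]
    - [0, -22, -7]
    - [0, -31, -10]
    - [0, -40, -12]
    - [0, -49, -14]
    - [0, -54, -14]
    - [0, -54, -14]
  delta_rot:
    - [0, 0, 0]
    - [0, 0, 0]
    - [0, 0, 0]
    - [0, 0, 0]
    - [0, 0, 0]
    - [0, 0, 0]
    - [0, 0, 0]
    - [0, 0, 0]

```text
clock: 3.25
tool_pos: [561.1, -45.8, 115.4]
tool_rot: [[-0.993, 0.12, 0.003], [0.12, 0.993, -0.005], [-0.004, -0.004, -1.0]]
contact_force: [-0.2, 1.2, 0.6]
gripper_width: 0.1
```

```bash
python3 - <<'E'
from h import *
s=env.observe();save('scene','s3.png');print((C.T@(s['tool_pos']-O)).round(1),s['contact_force'])
a=cv2.imread('pics/s3.png')[140:290,260:500];cv2.imwrite('pics/s3z.png',cv2.resize(a,None,fx=3.3,fy=3.3,interpolation=cv2.INTER_CUBIC))
for y,z in [(-120,118),(-135,116),(-145,112)]:
    print(rel(W([-26,y,z]),83.4))
E
```

```text
[ -25.9 -101.   115.4] [-0.195633    1.22810521  0.58316515]
([-0.1, -19.4, -2.6], [-0.2, 0.2, -0.3])
([-0.1, -34.4, -0.5], [-0.2, 0.2, -0.3])
([-0.2, -44.4, 3.5], [-0.2, 0.2, -0.3])
```

View pics/s3z.png

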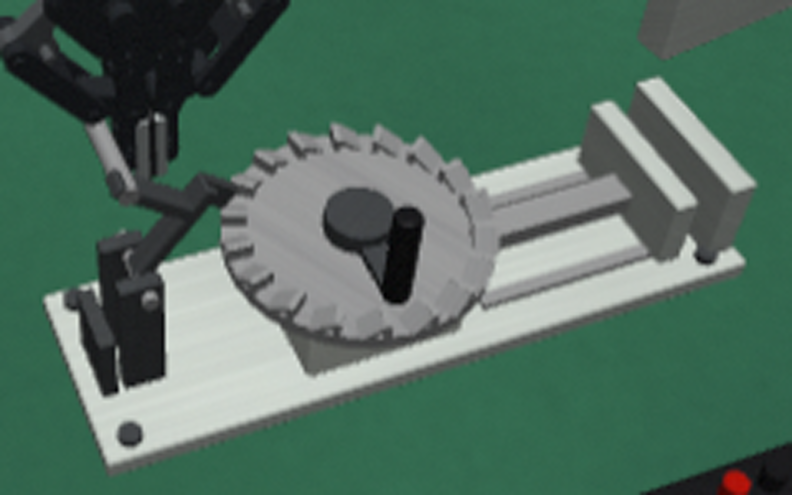

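>>> apply_moves:
  xyz:
    - [0, -7, -1]
    - [0, -15, -2]
    - [0, -22, -2]
    - [0, -29, -1]
    - [0, -36, 0]
    - [0, -41, 2]
    - [0, -45, 3]
    - [0, -48, 3]
    - [0, -48, 3]
  delta_rot:
    - [0, 0, 0]
    - [0, 0, 0]
    - [0, 0, 0]
    - [0, 0, 0]
    - [0, 0, 0]
    - [0, 0, 0]
    - [0, 0, 0]
    - [0, 0, 0]
    - [0, 0, 0]

```text
clock: 4.2
tool_pos: [555.3, -93.3, 112.5]
tool_rot: [[-0.993, 0.12, 0.003], [0.12, 0.993, -0.004], [-0.004, -0.004, -1.0]]
contact_force: [0.5, 0.6, -0.7]
gripper_width: -0.0
```

```bash
python3 - <<'E'
from h import *
s=env.observe();save('scene','s4.png');print((C.T@(s['tool_pos']-O)).round(1),s['contact_force'])
a=cv2.imread('pics/s4.png')[140:290,260:500];cv2.imwrite('pics/s4z.png',cv2.resize(a,None,fx=3.3,fy=3.3,interpolation=cv2.INTER_CUBIC))
E
```

```text
[ -26.2 -148.9  112.5] [ 0.46460993  0.63780799 -0.67804852]
```

View pics/s4z.png

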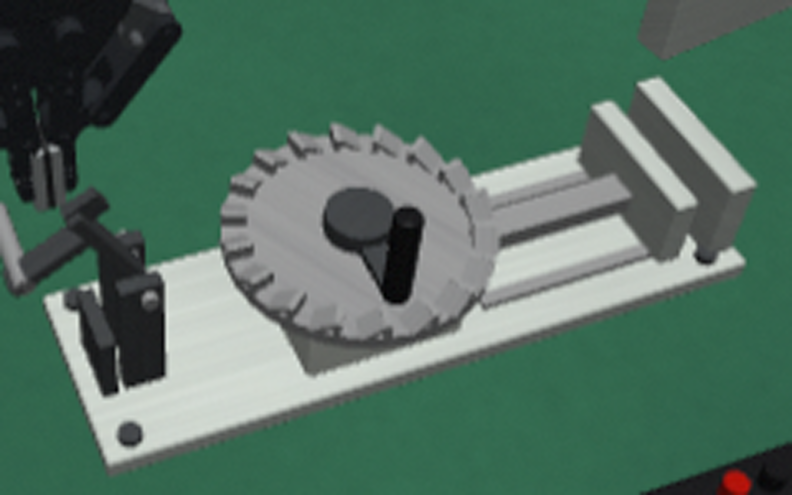

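```bash
python3 - <<'E'
from h import *
p=np.array([643.7,43.1,190]);print(rel(p,79.4),rel(W([-26,-149,190]),79.4)); print((C.T@(p-O)))
E
```

```text
([-71.7, 145.4, -77.8], [-0.2, 0.2, 3.7]) ([-0.5, -0.7, -77.5], [-0.2, 0.2, 3.7])
[ 45.97675206  -3.23701559 190.        ]
```

>>> apply_moves:
  xyz:
    - [0, 0, -20]
    - [0, 0, -50]
    - [-5, 10, -78]
    - [-18, 37, -78]
    - [-31, 64, -78]
    - [-44, 91, -78]
    - [-57, 118, -78]
    - [-67, 137, -78]
    - [-72, 145, -78]
    - [-72, 145, -78]
    - [-72, 145, -78]
  delta_rot:
    - [0, 0, 0]
    - [0, 0, 0]
    - [0, 0, 2]
    - [0, 0, 4]
    - [0, 0, 4]
    - [0, 0, 4]
    - [0, 0, 4]
    - [0, 0, 4]
    - [0, 0, 4]
    - [0, 0, 4]
    - [0, 0, 4]
  gripper: 105

```text
clock: 5.35
tool_pos: [643.5, 42.0, 190.1]
tool_rot: [[-0.982, 0.189, 0.003], [0.189, 0.982, -0.005], [-0.003, -0.004, -1.0]]
contact_force: [0.5, 0.1, -0.5]
gripper_width: 50.5
```

```bash
python3 - <<'E'
from h import *
s=env.observe();save('wrist','w5.png');save('side','d5.png');print(s['tool_pos'],s['gripper_width'],s['q'])
print(rel(np.array([643.7,43.1,84]),79.4))
a=cv2.imread('pics/d5.png')[165:355,195:355];cv2.imwrite('pics/d5z.png',cv2.resize(a,None,fx=3.1,fy=3.1,interpolation=cv2.INTER_CUBIC))
E
```

```text
[643.52908002  42.01963844 190.05957032] 50.49350001163793 [-0.05128242  0.59396424  1.22649108 -0.00477121  1.31829566 -1.43071061]
([0.5, 2.0, 106.3], [-0.2, 0.2, -0.3])
```

View pics/w5.png

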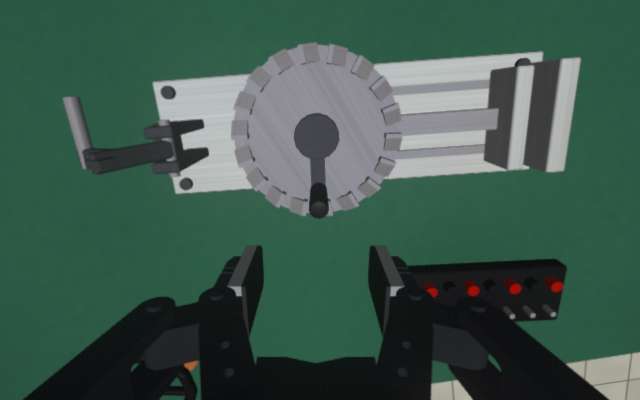

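View pics/d5z.png

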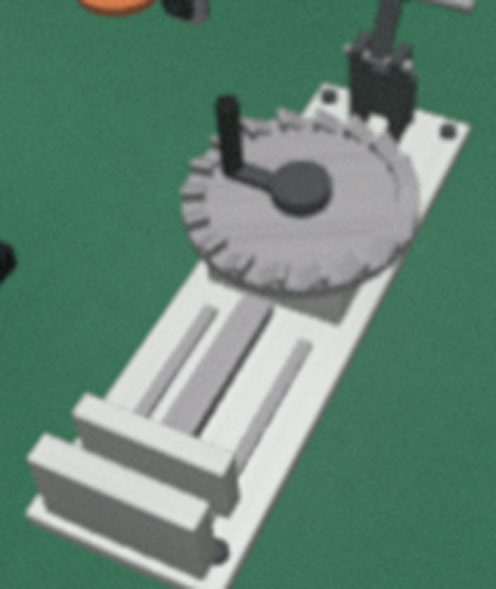

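>>> apply_moves:
  xyz:
    - [0, 2, 20]
    - [0, 2, 50]
    - [0, 2, 80]
    - [0, 2, 98]
    - [0, 2, 105]
    - [0, 2, 105]
    - [0, 2, 105]
  delta_rot:
    - [0, 0, 0]
    - [0, 0, 0]
    - [0, 0, 0]
    - [0, 0, 0]
    - [0, 0, 0]
    - [0, 0, 0]
    - [0, 0, 0]

```text
clock: 6.15
tool_pos: [644.8, 42.6, 86.6]
tool_rot: [[-0.982, 0.191, 0.005], [0.19, 0.982, -0.005], [-0.006, -0.004, -1.0]]
contact_force: [0.2, -0.8, -0.6]
gripper_width: 50.2
```

>>> apply_moves:
  xyz:
    - [0, 0, 0]
    - [0, 0, 0]
    - [0, 0, 0]
    - [0, 0, 0]
    - [0, 0, 0]
  delta_rot:
    - [0, 0, 0]
    - [0, 0, 0]
    - [0, 0, 0]
    - [0, 0, 0]
    - [0, 0, 0]
  gripper: 200

```text
clock: 6.65
tool_pos: [644.9, 42.7, 86.7]
tool_rot: [[-0.982, 0.19, 0.005], [0.19, 0.982, -0.005], [-0.006, -0.004, -1.0]]
contact_force: [0.1, -0.2, -0.1]
gripper_width: 18.5
```

```bash
python3 - <<'E'
from h import *
s=env.observe();save('scene','s6.png');save('wrist','w6.png');print(s['tool_pos'],s['gripper_width'],s['contact_force'])
a=cv2.imread('pics/s6.png')[100:290,260:500];cv2.imwrite('pics/s6z.png',cv2.resize(a,None,fx=3,fy=3,interpolation=cv2.INTER_CUBIC))
E
```

```text
[644.85982369  42.65999569  86.7037591 ] 18.475756267031358 [ 0.10411519 -0.2407527  -0.10983552]
```

View pics/s6z.png

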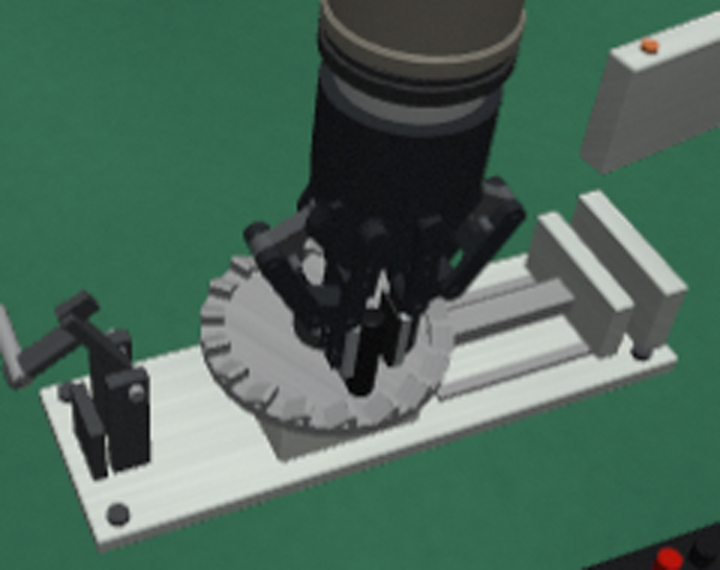

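View pics/w6.png

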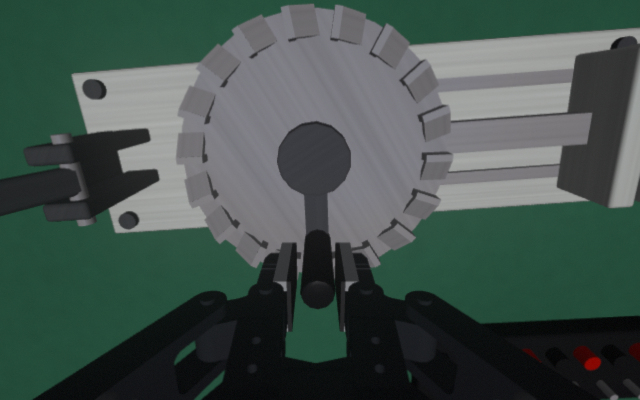

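```bash
cat > arc.py <<'E'
from h import *
import sys
s=env.observe()
for f in map(float,sys.argv[1:]):  # clamp-frame angle deg
    p=W([45.2*np.cos(np.radians(f)),45.2*np.sin(np.radians(f)),86]); a,b=rel(p,f-6.6+90,s); print(f,a,b)
E
python3 arc.py -4 2 8 14 20 26 32 38 44 50 56
```

```text
-4.0 [2.1, 0.2, 0.6] [-0.2, 0.3, -0.4]
2.0 [2.4, 4.9, 0.6] [-0.2, 0.3, -6.4]
8.0 [3.1, 9.6, 0.5] [-0.2, 0.3, -12.4]
14.0 [4.4, 14.2, 0.5] [-0.3, 0.3, -18.4]
20.0 [6.1, 18.6, 0.5] [-0.3, 0.3, -24.4]
26.0 [8.3, 22.8, 0.5] [-0.3, 0.3, -30.4]
32.0 [10.9, 26.7, 0.4] [-0.3, 0.2, -36.4]
38.0 [13.9, 30.4, 0.4] [-0.3, 0.2, -42.4]
44.0 [17.3, 33.7, 0.4] [-0.3, 0.2, -48.4]
50.0 [21.0, 36.7, 0.3] [-0.4, 0.2, -54.4]
56.0 [25.0, 39.2, 0.3] [-0.4, 0.2, -60.4]
```

>>> apply_moves:
  xyz:
    - [2, 0, 0]
    - [2.4, 4.9, 0]
    - [3.1, 9.6, 0]
    - [4.4, 14.2, 0]
    - [6.1, 18.6, 0]
    - [8.3, 22.8, 0]
    - [8.3, 22.8, 0]
  delta_rot:
    - [0, 0, 0]
    - [0, 0, -6]
    - [0, 0, -12]
    - [0, 0, -18]
    - [0, 0, -24]
    - [0, 0, -30]
    - [0, 0, -30]

```text
clock: 7.45
tool_pos: [640.7, 66.7, 86.4]
tool_rot: [[-0.945, -0.327, 0.004], [-0.327, 0.945, -0.005], [-0.002, -0.006, -1.0]]
contact_force: [-0.3, 0.1, -0.5]
gripper_width: 18.8
```

```bash
python3 arc.py 26 32 38 44 50 56 62 68 74; python3 - <<'E'
from h import *
s=env.observe();save('wrist','w7.png');print((C.T@(s['tool_pos']-O)).round(1),s['gripper_width'],s['contact_force'])
E
```

```text
26.0 [-0.3, -0.2, 0.4] [-0.4, 0.1, -0.3]
32.0 [-0.0, 4.5, 0.3] [-0.4, 0.1, -6.3]
38.0 [0.8, 9.2, 0.3] [-0.4, 0.1, -12.3]
44.0 [2.0, 13.7, 0.3] [-0.4, 0.1, -18.3]
50.0 [3.7, 18.1, 0.3] [-0.4, 0.1, -24.3]
56.0 [5.9, 22.3, 0.2] [-0.4, 0.0, -30.3]
62.0 [8.5, 26.3, 0.2] [-0.4, 0.0, -36.3]
68.0 [11.5, 30.0, 0.2] [-0.4, 0.0, -42.3]
74.0 [14.9, 33.3, 0.1] [-0.4, -0.0, -48.3]
[40.3 19.9 86.4] 18.769284092975845 [-0.34083096  0.10118588 -0.48390082]
```

View pics/w7.png

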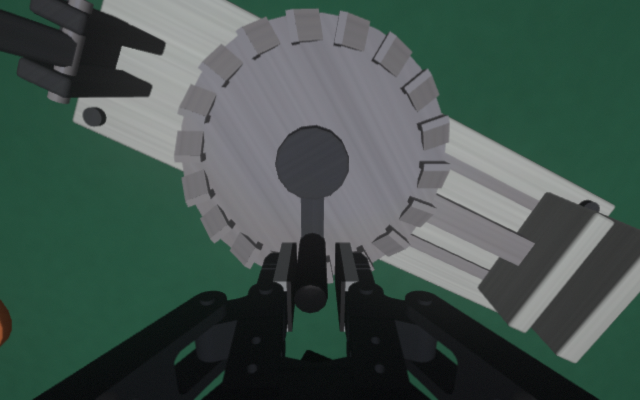

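>>> apply_moves:
  xyz:
    - [0, 4.5, 0]
    - [0.8, 9.2, 0]
    - [2, 13.7, 0]
    - [3.7, 18.1, 0]
    - [5.9, 22.3, 0]
    - [8.5, 26.3, 0]
    - [11.5, 30, 0]
    - [14.9, 33.3, 0]
    - [14.9, 33.3, 0]
  delta_rot:
    - [0, 0, -6]
    - [0, 0, -12]
    - [0, 0, -18]
    - [0, 0, -24]
    - [0, 0, -30]
    - [0, 0, -36]
    - [0, 0, -42]
    - [0, 0, -48]
    - [0, 0, -48]

```text
clock: 8.4
tool_pos: [616.1, 93.4, 86.4]
tool_rot: [[-0.394, -0.919, 0.005], [-0.919, 0.394, -0.005], [0.002, -0.007, -1.0]]
contact_force: [-0.4, 0.0, 0.2]
gripper_width: 18.5
```

```bash
python3 arc.py 76 78 80 82 84 86 87 88 89 90 91 92; python3 - <<'E'
from h import *
s=env.observe();print((C.T@(s['tool_pos']-O)).round(1),s['q'],s['gripper_width'],s['contact_force'])
E
```

```text
76.0 [0.2, 1.8, 0.4] [-0.4, -0.1, -2.6]
78.0 [0.3, 3.4, 0.4] [-0.4, -0.1, -4.6]
80.0 [0.5, 5.0, 0.4] [-0.4, -0.1, -6.6]
82.0 [0.7, 6.5, 0.3] [-0.4, -0.1, -8.6]
84.0 [0.9, 8.1, 0.3] [-0.4, -0.2, -10.6]
86.0 [1.2, 9.6, 0.3] [-0.4, -0.2, -12.6]
87.0 [1.4, 10.4, 0.3] [-0.4, -0.2, -13.6]
88.0 [1.6, 11.2, 0.3] [-0.4, -0.2, -14.6]
89.0 [1.8, 11.9, 0.3] [-0.4, -0.2, -15.6]
90.0 [2.0, 12.7, 0.3] [-0.4, -0.2, -16.6]
91.0 [2.3, 13.4, 0.3] [-0.4, -0.2, -17.6]
92.0 [2.5, 14.2, 0.3] [-0.4, -0.2, -18.6]
[12.7 43.5 86.4] [ 0.02989462  0.65333702  1.42447416 -0.00538485  1.05863152 -2.70443367] 18.45431687389334 [-0.39427837  0.00783399  0.23119776]
```

>>> apply_moves:
  xyz:
    - [0.3, 3, 0]
    - [0.5, 6, 0]
    - [1, 8.5, 0]
    - [1.2, 9.6, 0]
    - [1.4, 10.4, 0]
    - [1.4, 10.4, 0]
  delta_rot:
    - [0, 0, -4]
    - [0, 0, -8]
    - [0, 0, -11]
    - [0, 0, -12]
    - [0, 0, -12]
    - [0, 0, -12]

```text
clock: 9.0
tool_pos: [606.9, 96.0, 86.5]
tool_rot: [[-0.197, -0.98, 0.007], [-0.98, 0.197, -0.005], [0.003, -0.008, -1.0]]
contact_force: [4.8, -2.6, -2.6]
gripper_width: 18.6
```

>>> apply_moves:
  xyz:
    - [0, 1, 0]
    - [0.2, 2, 0]
    - [0.2, 2, 0]
  delta_rot:
    - [0, 0, 0]
    - [0, 0, 0]
    - [0, 0, 0]

```text
clock: 9.3
tool_pos: [606.9, 96.0, 86.5]
tool_rot: [[-0.2, -0.98, 0.012], [-0.98, 0.2, -0.005], [0.002, -0.012, -1.0]]
contact_force: [9.8, -1.8, -5.3]
gripper_width: 18.1
```

```bash
python3 - <<'E'
from h import *
s=env.observe();p=C.T@(s['tool_pos']-O);print(p.round(1),np.degrees(np.arctan2(p[1],p[0])),s['contact_force'],s['q'][5])
save('wrist','w8.png');save('side','d8.png')
a=cv2.imread('pics/d8.png')[165:355,195:355];cv2.imwrite('pics/d8z.png',cv2.resize(a,None,fx=3.1,fy=3.1,interpolation=cv2.INTER_CUBIC))
E
```

```text
[ 3.4 45.  86.5] 85.7356278788974 [ 9.78959408 -1.7868383  -5.33640383] -2.902535428438591
```

View pics/w8.png

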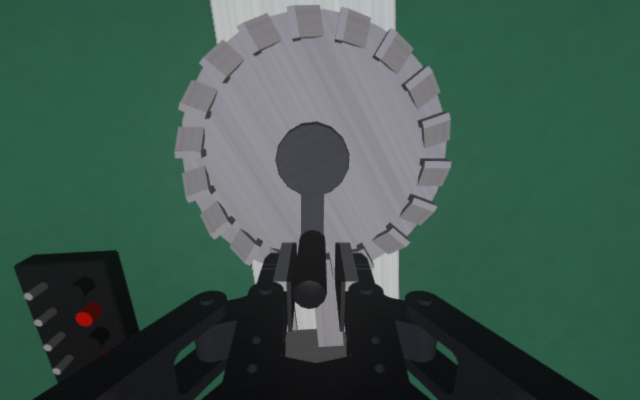

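View pics/d8z.png

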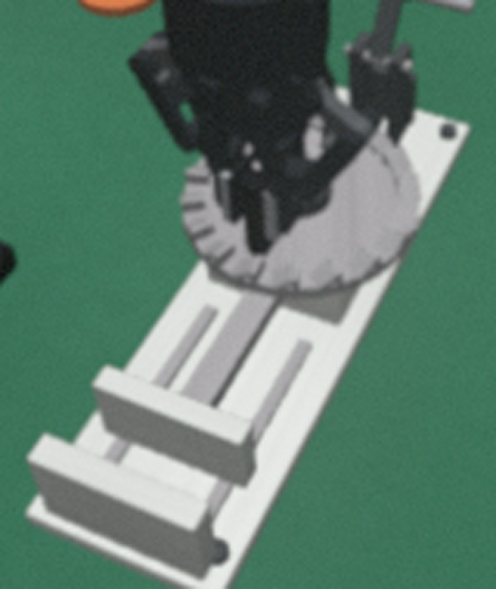

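>>> apply_moves:
  xyz:
    - [0, 2, 0]
    - [0, 4, 0]
    - [0, 4, 0]
    - [0, 4, 0]
  delta_rot:
    - [0, 0, 0]
    - [0, 0, 0]
    - [0, 0, 0]
    - [0, 0, 0]

```text
clock: 9.8
tool_pos: [606.9, 96.0, 86.5]
tool_rot: [[-0.203, -0.979, 0.02], [-0.979, 0.203, -0.005], [0.001, -0.021, -1.0]]
contact_force: [16.4, -3.4, -9.6]
gripper_width: 18.0
```

>>> apply_moves:
  xyz:
    - [0, -1, 0]
    - [0, -2, 0]
    - [0, -2, 0]
  delta_rot:
    - [0, 0, 0]
    - [0, 0, 0]
    - [0, 0, 0]

```text
clock: 10.1
tool_pos: [608.3, 95.9, 86.5]
tool_rot: [[-0.204, -0.979, 0.019], [-0.979, 0.204, -0.005], [0.001, -0.019, -1.0]]
contact_force: [-0.9, -0.3, -0.4]
gripper_width: 18.2
```

>>> apply_moves:
  xyz:
    - [0, 0, 0]
    - [0, 0, 0]
    - [0, 0, 0]
    - [0, 0, 0]
  delta_rot:
    - [0, 0, 0]
    - [0, 0, 0]
    - [0, 0, 0]
    - [0, 0, 0]
  gripper: 105

```text
clock: 10.5
tool_pos: [608.2, 95.9, 86.5]
tool_rot: [[-0.204, -0.979, 0.019], [-0.979, 0.204, -0.005], [0.001, -0.019, -1.0]]
contact_force: [-0.3, -0.6, 0.1]
gripper_width: 50.2
```

>>> apply_moves:
  xyz:
    - [0, 0, -10]
    - [0, 0, -40]
    - [0, 0, -80]
    - [0, 0, -120]
    - [0, 0, -160]
    - [0, 0, -180]
    - [0, 0, -180]
    - [0, 0, -180]
  delta_rot:
    - [0, 0, 0]
    - [0, 0, 0]
    - [0, 0, 0]
    - [0, 0, 0]
    - [0, 0, 0]
    - [0, 0, 0]
    - [0, 0, 0]
    - [0, 0, 0]

```text
clock: 11.3
tool_pos: [604.6, 96.8, 266.5]
tool_rot: [[-0.204, -0.979, 0.019], [-0.979, 0.204, -0.005], [0.001, -0.019, -1.0]]
contact_force: [0.1, 0.7, 0.2]
gripper_width: 50.0
```

```bash
python3 - <<'E'
from h import *
s=env.observe();print(s['tool_pos'],s['contact_force'])
save('scene','s9.png');save('side','d9.png')
a=cv2.imread('pics/s9.png')[140:290,240:480];cv2.imwrite('pics/s9z.png',cv2.resize(a,None,fx=3.3,fy=3.3,interpolation=cv2.INTER_CUBIC))
a=cv2.imread('pics/d9.png')[165:355,195:355];cv2.imwrite('pics/d9z.png',cv2.resize(a,None,fx=3.1,fy=3.1,interpolation=cv2.INTER_CUBIC))
E
```

```text
[604.60056951  96.78553012 266.51370363] [0.05551419 0.71500714 0.22927173]
```

View pics/s9z.png

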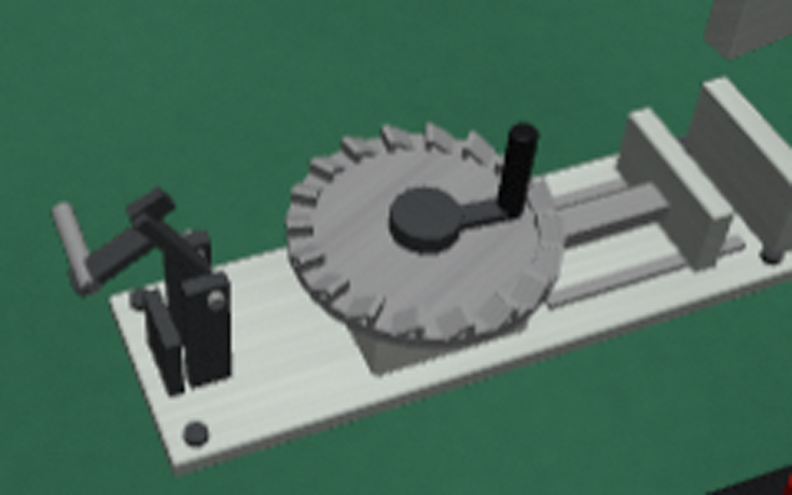

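View pics/d9z.png

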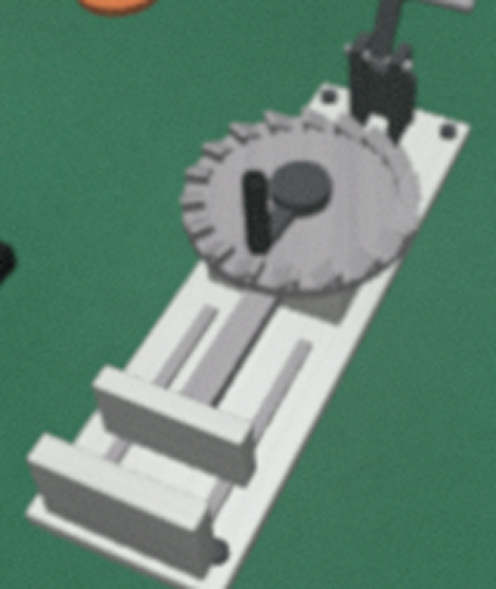

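Measure the pin's final angle and the folded bar.

```bash
python3 - <<'E'
from h import *
S=lambda u,v:ray('scene',(240+u/3.3-.35,140+v/3.3-.35)); D=lambda u,v:ray('side',(195+u/3.1-.35,165+v/3.1-.35))
x,r=tri([S(524,132),D(255,176)]);p=C.T@(x-O);print('pin',p.round(1),r,np.arctan2(p[1],p[0])+.524)
h,r=tri([S(427,215),D(302,184)]);print('hub',(C.T@(h-O)).round(1)); d=p-C.T@(h-O); print(np.arctan2(d[1],d[0])+.524)
o,d=S(62,210); n=C[:,0]; t=(W([-45,0,0])-o)@n/(d@n); print('bar tip',(C.T@(o+t*d-O)).round(1))
E
```

```text
pin [  5.5  43.6 118.5] [0.4, 0.4] 1.9690428690848267
hub [ 0.9 -0.4 73. ]
1.9900361470161587
bar tip [ -45.  -169.5   93.3]
```

```bash
python3 -c "
from h import *
print(env.hand_in(),env.observe()['clock'])"
```

```text
the job is handed in; nothing more can be done
the job is handed in; nothing more can be done
```

The clamp is open: the pawl is folded back and staying there by itself, and the wheel is turned backward to its stop. I handed the job in at about 11.4 s of the 48 s allowed. The hand-in reports no verdict.

- **Pawl:** I pushed the lifting bar up and over with the shut fingers until it fell over to its stop. The last pictures put the bar at about y −169, z 93 mm in the clamp's frame, which matches the 2.1 rad stop.
- **Wheel:** I caged the crank pin loosely between the fingers and led it counterclockwise. At the end it would not move further, even with the push raised to about 19 N.
- **Last checks:** I then backed off, opened the gripper and lifted clear, and the contact force read about 0. The pin's position from two views gives a wheel angle of 1.97 to 1.99 rad. That is slightly under the nominal 2.0, within the measuring error, and consistent with the firm stop I felt.

No check failed. The only surprise was that the arm overshot by about 5 mm after the first fast move, in free air, and I corrected it before going down.

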